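# Lower the fan to its tape mark and start it over the wet painting

## Task

The painting on the board is wet and needs air: press the cordless fan's head straight down on its telescopic stem until the lower edge of the orange tape on the stem is level with the top of the black collar. Then start the fan by holding its green power button right down for at least two seconds and letting go. Leave the fan standing where it is, keep off the painting, and do not push the other things on the table out of place.

Things in the scene. Friction and masses are not known exactly. Their poses are not given: they have to be found in the camera images.
- fan: Cordless desk fan, loose, 1.4 to 2 kg, on rubber feet. Light grey flat foot 170 (own x) by 130 (own y), top face 34 above the table; origin: centre of its underside. Own z up, own -x is the front (blows to the painting). At own x +50 a light grey sleeve tube, 29 across, rises to a ribbed black collar, 38 across, 98 to 115 above the table. Power button at own x -55.
- fan_head: Steel stem, 20 across, sliding straight up and down in the sleeve, and the round black head on it: cage 104 across, centre 86 above the origin, 46 deep in the fan's x, motor 20 more behind, yoke 137 wide in y. Origin as tape_edge, axes as the fan's. Tight friction fit: stays where it is left; some 7 N pushes it down, 13 N pulls it up. Starts 28 to 64 too high; end stop 18 below the right depth.
- tape_edge (a point): point on the stem's axis at the lower edge of the orange tape, a band 12 high round the steel stem; it moves up and down with the stem and head. Axes as the fan's.
- collar_top (a point): point on the stem's axis in the plane of the black collar's top rim, 115 above the table; fixed to the fan's foot. Axes as the fan's. The stem is at the right depth when tape_edge is at the height of collar_top.
- handle_top (a point): centre of the flat top of the carrying handle on top of the fan's head: a black bar 20 (fan's x) by 66 (fan's y) and 8 thick with its top 150 above tape_edge, on the stem's axis, solid enough to press on. Moves with the head.
- power_top (a point): centre of the top face of the green power button, a round cap 32 across that stands 9 above the foot's top face, in a flat dark ring 45 across and 3 high. Moves with the cap. It is pressed straight down, travel 5.
- power (a joint): travel of the green power button in m: 0 up, 0.005 fully down. Spring return, about 1.5 N to start moving and 5 N fully down; it counts as held down beyond 0.0035.
- painting: the wet canvas, 250 by 300 and 18 thick, lying face up on a wooden drawing board that slopes up at 11 degrees away from the robot, to the left of the fan; highest point about 95 above the table. Origin: centre of the canvas's underside.
- tube_red: aluminium paint tube with a red band and black cap, lying flat, 136 long, 46 wide at the crimp, 33 high, beside the fan's foot (mm). Bystander, loose. Origin: middle of its length, at the underside.
- tube_blue: aluminium paint tube with a blue band and black cap, lying flat, 136 long, 46 wide at the crimp, 33 high (mm). Bystander, loose. Origin: middle of its length, at the underside.
- jar: closed amber glass jar with a steel lid, 64 across, 80 high, beside the fan's foot (mm). Bystander, loose. Origin: its underside, on the table.
- mug: white mug, 80 across, 88 high, with a handle (mm). Bystander, loose. Origin: its underside, on the table.
- paint_teal: teal paint bottle with a white cap, 52 across, 125 high (mm). Bystander, loose. Origin: its underside, on the table.
- brush: paint brush lying flat, 180 long (mm). Bystander, loose. Origin: about its middle.

How it is judged (in metres and radians):
On the way, in this order (a step that is already met when the one before it is completed fails the run):
1. the fan's head is lowered until the tape's lower edge is level with the collar's top (within 4 mm) (z of tape_edge in the frame of collar_top between -0.004 and 0.004 m), for 0.3 s.
2. then, with the fan at that height, the power button is held down (beyond 0.0035 of its 0.005 m) for two seconds (all of step 1 and value of joint power above 0.0035 m), for 1.9 s.
At the end, for the whole second after the job is handed in: The tape's lower edge is level with the collar's top within 4 mm, the power button has come back up (under 1 mm), and the fan stands still and upright (within 0.05 rad) less than 30 mm from where it stood (all of step 1 and value of joint power below 0.001 m and distance of fan from where it was at the start of the episode below 0.03 m and angle between fan's own z axis and vertical below 0.05 rad and linear speed of fan below 0.01 m/s); the robot touches nothing.
It fails at once if the wet painting is touched (contact force between any of the fingers, the arm, fan and painting above 0.5 N).
It fails at once if the fan is tipped (over 0.2 rad) or shifted by 30 mm or more (distance of fan from where it was at the start of the episode above 0.03 m or angle between fan's own z axis and vertical above 0.2 rad).
It fails at once if another thing on the table is moved by more than 20 mm (distance of any of tube_red, tube_blue, jar, mug, paint_teal, brush from where it was at the start of the episode above 0.02 m).
It also fails if it takes over 58 s, if anything falls off the work surface, if the arm or the gripper's body presses on something with over 40 N, if the wrist force passes 120 N, or if a joint passes its speed limit or range.

## Robot

A 7-joint arm with a two-finger parallel gripper is mounted at the origin on the work surface. World frame = base frame: x ahead of the robot, y to its left, z up, the work surface at z = 0. Lengths are in mm, angles in rad, forces in N, time in s.
With the tool pointing down it reaches from about 400 to 850 mm from the base axis. Payload 4.4 kg.
Tool frame: the origin (TCP) lies at the very end of the fingers, on their centre line; the grasp point (between the pads) lies 19 mm behind it; z points along the fingers, y is the line along which they close (so a half turn about z gives the same grasp; the last joint's range is limited). The gripper opens to 94 mm and grips with 3 to 60 N. Pads are 16 mm wide; open, the fingers measure 119 mm over their backs; the gripper's body (75 mm by 177 mm) begins 78 mm behind the grasp point.
Start: joints at [1.245, 0.628, 0.038, 1.517, -0.027, 0.996, -0.02], TCP at [167.005, -628.194, 205.478] pointing down, gripper open.
Joint ranges: [-3.06, 3.06], [-0.37, 2.12], [-1.25, 1.32], [0.18, 2.47], [-1.1, 4.24], [0.23, 1.98], [-2.94, 2.94]. Speed limits (rad/s): [2.57, 2.57, 3.14, 3.14, 3.14, 3.14, 3.14].

## Interface

Orientations are given as a 3x3 rotation matrix whose columns are the frame's x, y, z axes.
In Python, from cell import bot, optics gives the robot as it stands.
- The arm moves only by the shell command python3 -m inch 'ROWS' [OPENING]. ROWS is JSON, a list of rows, each a list of 2 entries, a list of its own where there are three numbers: the shift along the world's x, y, z in mm, then the turn about the world's z in rad. A call has 1 to 8 rows; each row is the pose to reach, as a shift and turn from the pose commanded when the call began; what a row does not reach only later rows make up. A row lasts 1/12 s, in which the tool goes at most 41.7 mm and 7.16 degrees, less where a joint would pass 70% of its speed; a pose out of reach is approached as far as the arm can. A call with a gripper value outside its range is refused whole. OPENING is the opening, from 0 (shut) to 1 (fully open), set as the call begins (- or left out, the last holds). The fingers move at their own pace and stop on an object; the grip force is fixed at half the most. Time passes only in rows, so rows that repeat a pose let the fingers close. It gives the time, the measured TCP pose, the force, the opening and the grip force at its end, in the units of the state.
- bot.state(): the state, without advancing time (a new reading comes with each control period).
- optics.capture(name): name is "scene" or "top" or "wrist"; returns a dict with "pixels" (384x512x3 uint8, red, green, blue), "intrinsics" (3x3 intrinsics, pixels), "distortion" ([k1, k2, p1, p2, k3] as OpenCV has them; the pictures are not rectified), "extrinsics" (4x4, takes a point from camera to world coordinates); the wrist camera has in their place "T_tool_cam" (4x4, takes a point from camera to tool coordinates, whose origin is the TCP and whose axes are the flange's). Camera axes: x right, y down, z forward; pixel columns grow to the right and rows downward; lengths in mm; the calibration is good to about 2 mm. A picture is of the moment at which its call begins: read the wrist's pose just before it. There is no depth.
- bot.close_job(): hands the job in; it is judged then, once.
The state is a dict: "time_s": time; "joint_pos": joint angles; "dq": joint speeds; "joint_torque": joint torques, N m; "ee_pos": TCP position; "tool_rot": TCP orientation; "ft_force": force on the tool from outside, world axes, zero at the start; "moment": the same for the moment, N m; "opening": finger opening in mm; "grasp_force": force on a finger pad.
Only numpy, scipy, OpenCV 4.12 (cv2) and the standard library are available. Lean on these libraries where they do the work, as an engineer would, in place of code of your own. Each camera call takes 0.05 s, during which the arm holds its last target. There are 200 camera calls.

## Working session

There is one attempt and no reset: what is moved stays moved. The work goes in short steps, Python scripts to look and compute and a shell command to move; the robot and the scene stay as the last step left them, time stands still between calls to the robot, and variables do not carry over. Pictures are saved under pics/ and viewed, at most 10 in all, crops included, and the job is handed in when it is done.

```bash
mkdir -p pics; cat > h.py <<'E'
import numpy as np,cv2,pickle
from cell import bot,optics
def cap(n,f):
    s=bot.state();c=optics.capture(n);c['tcp']=s['ee_pos'];c['rot']=s['tool_rot']
    cv2.imwrite('pics/'+f+'.png',c['pixels'][...,::-1]);pickle.dump(c,open('pics/'+f+'.pkl','wb'));return c
def load(f): return pickle.load(open('pics/'+f+'.pkl','rb'))
def ext(c):
    if 'extrinsics' in c: return np.array(c['extrinsics'])
    T=np.eye(4);T[:3,:3]=c['rot'];T[:3,3]=c['tcp'];return T@np.array(c['T_tool_cam'])
def ray(c,uv):
    E=ext(c);p=cv2.undistortPoints(np.array([[uv]],float),np.array(c['intrinsics']),np.array(c['distortion']))[0,0]
    return E[:3,3],E[:3,:3]@np.array([*p,1])
def atz(c,uv,z):
    o,d=ray(c,uv);return (o+d*(z-o[2])/d[2]).round(1)
def proj(c,P):
    I=np.linalg.inv(ext(c));r=cv2.Rodrigues(I[:3,:3])[0]
    return cv2.projectPoints(np.array(P,float).reshape(-1,1,3),r,I[:3,3],np.array(c['intrinsics']),np.array(c['distortion']))[0][:,0].round(1)
E
python3 - <<'E'
from h import *
a=cap('scene','s0');b=cap('top','t0')
for f in('s0','t0'):
    i=cv2.imread(f'pics/{f}.png');cv2.imwrite(f'pics/{f}b.png',cv2.resize(i,(800,600),interpolation=cv2.INTER_CUBIC));print(ext(load(f)).round(2).tolist())
E
```

```text
[[-0.27, 0.62, -0.74, 1448.66], [0.96, 0.18, -0.2, 251.16], [0.01, -0.76, -0.65, 969.6], [0.0, 0.0, 0.0, 1.0]]
[[0.02, -0.99, 0.14, 353.61], [-1.0, -0.02, -0.01, 26.66], [0.01, -0.14, -0.99, 1656.54], [0.0, 0.0, 0.0, 1.0]]
```

View pics/s0b.png

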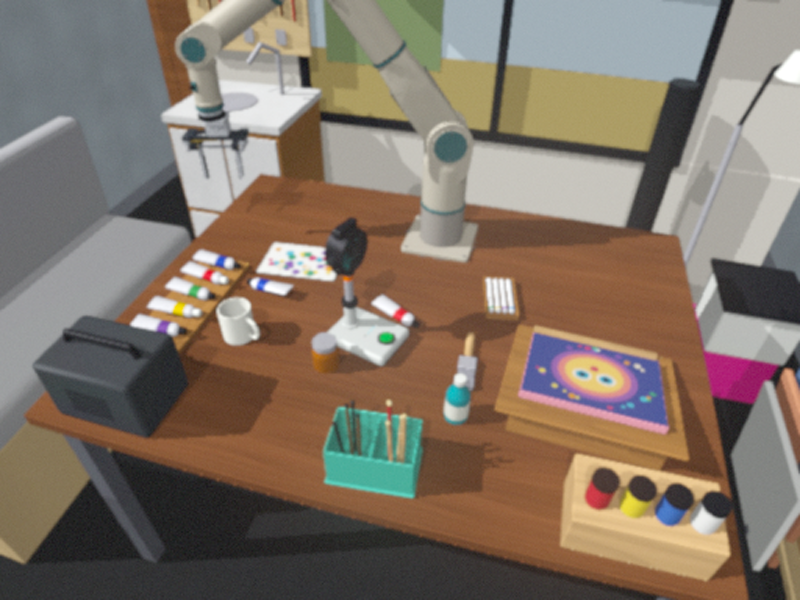

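View pics/t0b.png

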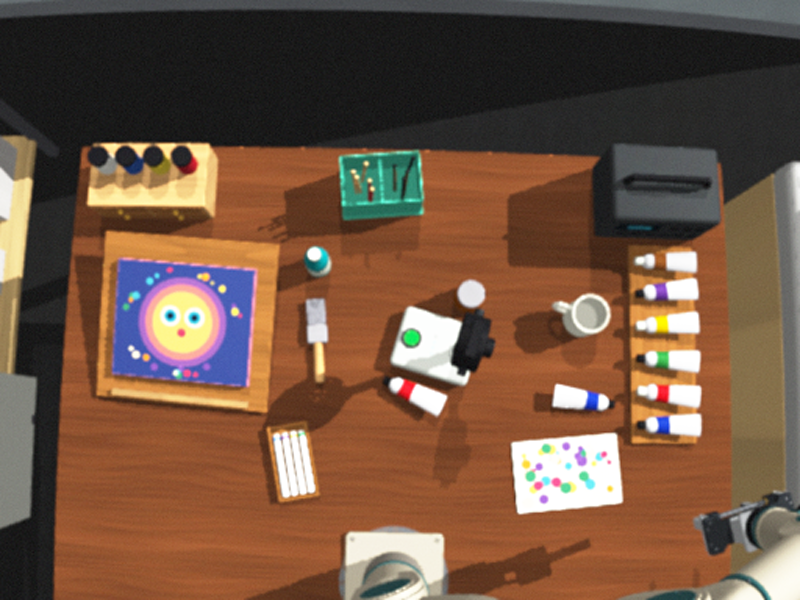

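The scene view shows the fan with its button at about (386,338) and the tape at about (348,285), both in the 800-wide view. The top view shows the button at (411,338), foot corners at (405,307), (392,367) and (468,383), and the head at about (473,345).

```bash
python3 - <<'E'
from h import *
s=load('s0');t=load('t0')
def green(c,box):
    h=cv2.cvtColor(c['pixels'],cv2.COLOR_RGB2HSV);m=cv2.inRange(h,(50,150,60),(75,255,255));x0,y0,x1,y1=box
    v,u=np.nonzero(m[y0:y1,x0:x1]);return u.mean()+x0,v.mean()+y0,len(u)
gs=green(s,(230,205,265,225));gt=green(t,(250,205,275,228));print(gs,gt,atz(s,gs[:2],43),atz(t,gt[:2],43))
k=.64
for p in[(405,307),(392,367),(468,383)]: print(atz(t,(p[0]*k,p[1]*k),34))
A=s['pixels'][135:240,195:275,::-1];B=t['pixels'][185:260,240:325,::-1]
A=cv2.resize(A,None,fx=5,fy=5,interpolation=cv2.INTER_CUBIC)
B=cv2.resize(B,None,fx=4.7,fy=5,interpolation=cv2.INTER_CUBIC)
o=np.zeros((525,800,3),np.uint8);o[:525,:400]=A;o[:375,400:400+B.shape[1]]=B[:,:400];cv2.imwrite('pics/z.png',o)
E
```

```text
(np.float64(246.69444444444446), np.float64(215.97222222222223), 36) (np.float64(262.9861111111111), np.float64(215.72222222222223), 72) [522.4 -24.5  43. ] [518.1 -25.9  43. ]
[583.4 -12.2  34. ]
[454.3  12.7  34. ]
[ 423.9 -149.3   34. ]
```

View pics/z.png

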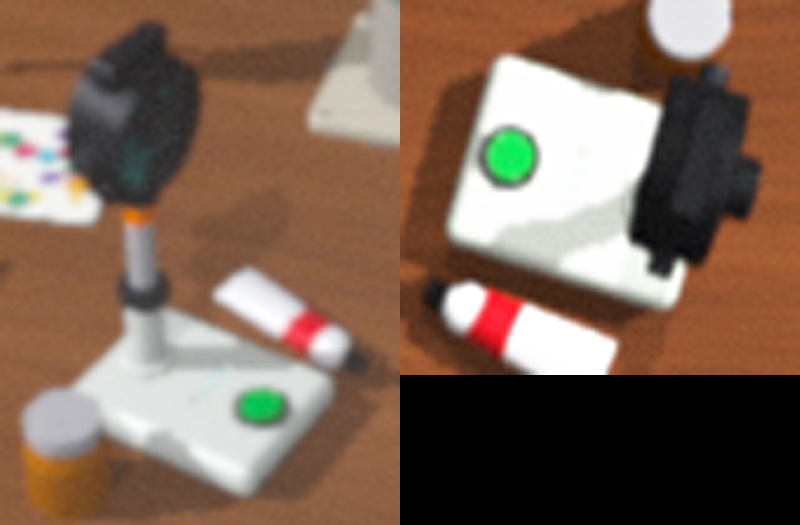

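The crop shows the tape's lower edge at about (137,222), the front of the collar's top rim at about (143,283) and the stem running between them.

```bash
python3 - <<'E'
from h import *
s=load('s0');f=np.array([.186,.982]);f/=np.linalg.norm(f)
b=np.array([520,-25.2]);st=b-105*f;print(st)
for h in(34,115,130,160,165,170,175,180,310,320): 
    p=proj(s,[[*st,h]])[0];print(h,(p-[195,135])*5)
E
```

```text
[ 500.45944525 -128.36572454]
34 [138.5 369. ]
115 [133.5 289.5]
130 [132.5 274. ]
160 [130.5 242.5]
165 [130. 237.]
170 [130.  231.5]
175 [129.5 226.5]
180 [129. 221.]
310 [119.5  70. ]
320 [119.   57.5]
```

```bash
python3 - <<'E'
from h import *
s=bot.state();print(s['time_s'],s['tool_rot'],s['ft_force']);c=optics.capture('wrist');print(c['T_tool_cam'])
E
python3 -m inch '[[[10,15,40],0],[[20,30,80],0],[[30,45,120],0],[[40,60,160],0],[[60,90,185],0],[[80,120,195],0],[[100,150,195],0],[[120,180,195],0]]' 0
```

```text
0.1 [[ 9.66441675e-01  2.56885784e-01 -4.28338671e-04]
 [ 2.56886141e-01 -9.66440351e-01  1.59964016e-03]
 [-3.03895989e-06 -1.65599318e-03 -9.99998629e-01]] [-0.23492587  0.18836003 -0.21805204]
[[-1.08306108e-04 -9.63546769e-01 -2.67539927e-01  7.87400596e+01]
 [ 9.99999934e-01 -1.97213697e-04  3.05444203e-04 -4.38483603e-01]
 [-3.47072313e-04 -2.67539876e-01  9.63546726e-01 -1.79918354e+02]
 [ 0.00000000e+00  0.00000000e+00  0.00000000e+00  1.00000000e+00]]
time_s: 0.82
ee_pos: [288.5, -446.5, 401.9]
tool_rot: [[0.966, 0.257, 0.002], [0.257, -0.966, -0.002], [0.002, 0.002, -1.0]]
ft_force: [1.7, 0.3, 0.3]
opening: 43.8
grasp_force: 0.0
```

```bash
python3 -m inch '[[[22,33,0],0.12],[[44,66,0],0.24],[[66,99,0],0.36],[[88,132,0],0.48],[[110,165,0],0.6],[[132,198,0],0.72],[[154,231,0],0.84],[[176,264,0],0.96]]'
python3 -m inch '[[[18,27,0],0.1],[[36,54,0],0.16],[[36,54,0],0.16],[[36,54,0],0.16],[[36,54,0],0.16]]'
python3 - <<'E'
from h import *
c=cap('wrist','w1');i=cv2.imread('pics/w1.png')
print(proj(c,[[500.5,-128.4,325],[520,-25,43]]),bot.state()['ft_force'])
E
```

```text
time_s: 1.48
ee_pos: [463.5, -182.4, 400.6]
tool_rot: [[0.338, 0.941, 0.0], [0.941, -0.338, -0.0], [-0.0, 0.0, -1.0]]
ft_force: [1.2, -0.8, 0.0]
opening: 0.7
grasp_force: 0.0
time_s: 1.9
ee_pos: [498.4, -131.1, 400.1]
tool_rot: [[0.191, 0.982, -0.001], [0.982, -0.191, -0.001], [-0.001, -0.001, -1.0]]
ft_force: [0.9, -0.7, -0.4]
opening: 0.3
grasp_force: 0.0
[[259.  201.2]
 [258.1  87.1]] [-0.26232966  0.17293552  0.12253966]
```

View pics/w1.png

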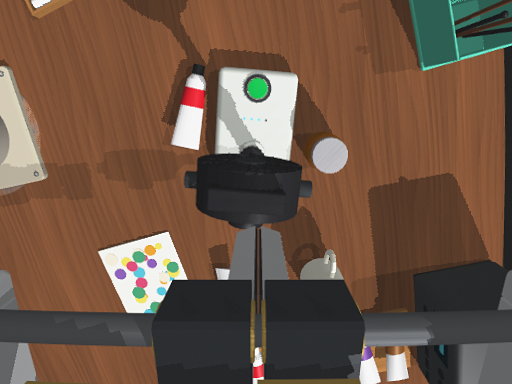

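The wrist picture puts the button at (257.5,88), as predicted. The foot looks rotated about 4° from my estimate, and the head centre is at column 249 where I expected 259. I'll zoom in to refine this.

```bash
python3 - <<'E'
from h import *
i=cv2.imread('pics/w1.png')[50:240,170:350];i=np.clip(i.astype(float)*1.0,0,255)
i=(255*(i/255)**.5).astype(np.uint8)
cv2.imwrite('pics/w1z.png',cv2.resize(i,None,fx=3.1,fy=3.1,interpolation=cv2.INTER_CUBIC))
E
```

```text
(no output)
```

View pics/w1z.png

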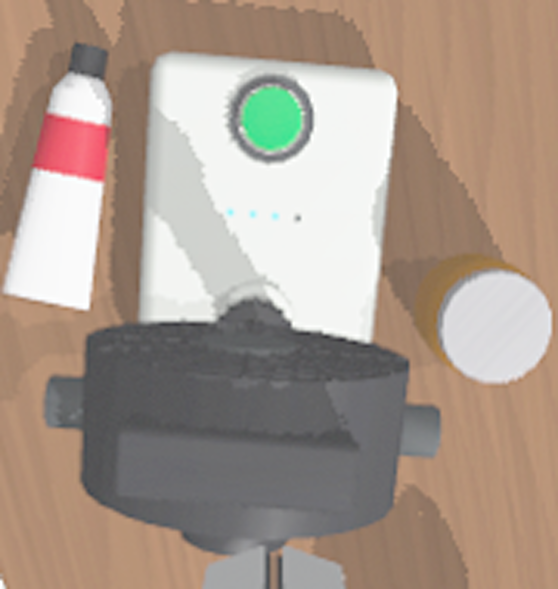

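The handle's top face is centred at about crop (237,467), which is full-image (246.5,200.8), and is about 76.5 px wide. The button is at crop (271,117). The foot's front edge runs from (158,57) to (393,75).

```bash
python3 - <<'E'
from h import *
c=load('w1');q=lambda x,y:(170+x/3.1,50+y/3.1)
for z in(300,310,320,325,330):
    a=atz(c,q(120,432),z);b=atz(c,q(358,447),z);print(z,atz(c,q(237,467),z),np.linalg.norm(a-b).round(1),np.degrees(np.arctan2(*(b-a)[1::-1])).round(1))
a=atz(c,q(170,58),34);b=atz(c,q(380,74),34);print('edge',np.degrees(np.arctan2(*(b-a)[1::-1])))
B=atz(c,q(271,117),43);print('button',B)
for A in(-10,-12,-14,-16):
    t=np.radians(A);f=np.array([-np.sin(t),np.cos(t)]);st=B[:2]-105*f;print(A,st,[proj(c,[[*st,z]])[0] for z in (310,325)])
E
```

```text
300 [ 488.1 -133.   300. ] 69.1 -14.8
310 [ 489.1 -130.2  310. ] 66.7 -14.8
320 [ 490.  -127.3  320. ] 64.2 -14.8
325 [ 490.5 -125.9  325. ] 63.0 -14.7
330 [ 490.9 -124.5  330. ] 61.7 -14.7
edge -15.162556942688889
button [518.8 -25.7  43. ]
-10 [ 500.56694134 -129.10481407] [array([259.2, 197.1]), array([259.2, 202. ])]
-12 [ 496.96927246 -128.40549808] [array([255. , 197.1]), array([254.8, 202. ])]
-14 [ 493.39820096 -127.58105126] [array([250.7, 196.9]), array([250.4, 201.9])]
-16 [ 489.85807764 -126.63247807] [array([246.5, 196.7]), array([245.9, 201.6])]
```

```bash
python3 -m inch '[[[-4,2,-20],-0.07],[[-8,4,-40],-0.07],[[-8,4,-55],-0.07],[[-8,4,-60],-0.07],[[-8,4,-65],-0.07],[[-8,4,-70],-0.07],[[-8,4,-75],-0.07],[[-8,4,-80],-0.07]]'
python3 -m inch '[[[0,0,-4],0],[[0,0,-8],0],[[0,0,-8],0]]'
```

```text
time_s: 2.62
ee_pos: [491.6, -126.8, 321.4]
tool_rot: [[0.259, 0.966, 0.002], [0.966, -0.259, -0.001], [-0.001, 0.002, -1.0]]
ft_force: [-2.3, -0.5, 7.5]
opening: 0.4
grasp_force: 3.9
time_s: 2.87
ee_pos: [491.5, -126.8, 313.1]
tool_rot: [[0.259, 0.966, 0.002], [0.966, -0.259, -0.001], [-0.001, 0.002, -1.0]]
ft_force: [-0.6, -0.3, 1.6]
opening: 0.4
grasp_force: 0.7
```

```bash
python3 -m inch '[[[0,0,-5],0],[[0,0,-10],0],[[0,0,-15],0],[[0,0,-20],0],[[0,0,-25],0],[[0,0,-30],0],[[0,0,-33],0],[[0,0,-33],0]]'
python3 - <<'E'
from h import *
s=bot.state();print(s['ee_pos'],s['ft_force']);c=cap('scene','s1')
A=c['pixels'][135:240,195:275,::-1]
cv2.imwrite('pics/s1z.png',cv2.resize(A,None,fx=5,fy=5,interpolation=cv2.INTER_CUBIC))
E
```

```text
time_s: 3.53
ee_pos: [491.5, -126.8, 279.9]
tool_rot: [[0.258, 0.966, 0.001], [0.966, -0.258, -0.001], [-0.001, 0.002, -1.0]]
ft_force: [-0.5, -1.7, 1.5]
opening: 0.2
grasp_force: 0.9
[ 491.49671091 -126.78546665  279.94596094] [-0.46524522 -1.6966486   1.47945748]
```

View pics/s1z.png

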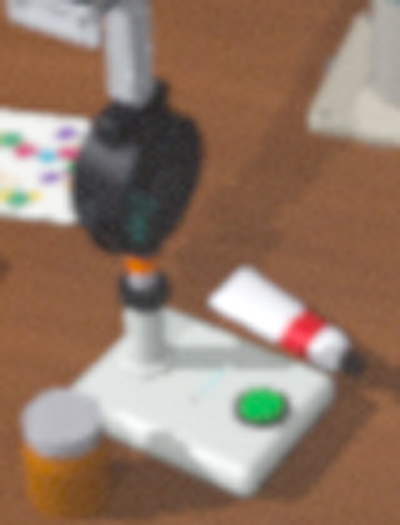

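The head follows, and the fan has not moved. The tape's lower edge is at row 270 or so, about 15 mm above the collar, which fits a handle height of 280.

```bash
python3 -m inch '[[[0,0,-4],0],[[0,0,-8],0],[[0,0,-11],0],[[0,0,-13],0],[[0,0,-14],0],[[0,0,-15],0],[[0,0,-15],0],[[0,0,-15],0]]'
python3 -m inch '[[[0,0,15],0],[[0,0,50],0],[[0,0,50],0]]'
python3 - <<'E'
from h import *
c=cap('scene','s2')
A=c['pixels'][135:240,195:275,::-1];c=cap('wrist','w2')
o=np.zeros((420,800,3),np.uint8);o[:,:320]=cv2.resize(A,(320,420),interpolation=cv2.INTER_CUBIC)
o[:360,320:]=cv2.resize(c['pixels'][...,::-1],(480,360));cv2.imwrite('pics/z2.png',o)
cv2.imwrite('pics/s2z.png',cv2.resize(A[45:75,15:45],None,fx=16,fy=16,interpolation=cv2.INTER_CUBIC))
E
```

```text
time_s: 4.25
ee_pos: [491.5, -126.8, 265.2]
tool_rot: [[0.258, 0.966, 0.001], [0.966, -0.258, -0.001], [-0.001, 0.002, -1.0]]
ft_force: [-0.6, -1.2, 5.5]
opening: 0.5
grasp_force: 2.7
time_s: 4.5
ee_pos: [494.3, -126.2, 319.3]
tool_rot: [[0.258, 0.966, 0.009], [0.966, -0.258, -0.001], [0.001, 0.009, -1.0]]
ft_force: [1.3, 0.3, 0.1]
opening: 0.9
grasp_force: 0.0
```

View pics/z2.png

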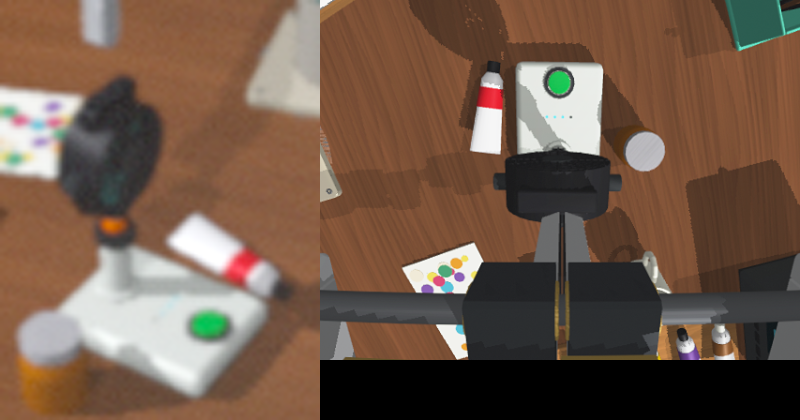

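View pics/s2z.png

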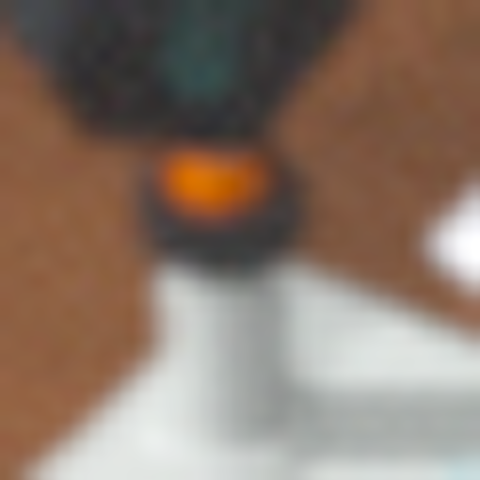

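The tape's lower edge now sits on the collar's top face with the whole band visible, and the fan hasn't moved. Next is the button, at (519,-26).

```bash
python3 -m inch '[[[7,25,0],0],[[16,60,0],0],[[26,95,0],0],[[27,101,-20],0],[[27,101,-55],0],[[27,101,-90],0],[[27,101,-125],0],[[27,101,-125],0]]'
python3 -m inch '[[[0,0,-35],0],[[0,0,-70],0],[[0,0,-100],0],[[0,0,-115],0],[[0,0,-125],0],[[0,0,-130],0],[[0,0,-130],0],[[0,0,-130],0]]'
python3 - <<'E'
from h import *
c=cap('wrist','w3');cv2.imwrite('pics/w3.png',c['pixels'][...,::-1])
E
```

```text
time_s: 5.27
ee_pos: [512.3, -25.4, 183.0]
tool_rot: [[0.257, 0.966, -0.014], [0.966, -0.257, 0.0], [-0.003, -0.013, -1.0]]
ft_force: [-1.6, -0.7, 0.6]
opening: 0.4
grasp_force: 0.0
time_s: 5.93
ee_pos: [519.0, -25.2, 60.5]
tool_rot: [[0.258, 0.966, 0.002], [0.966, -0.258, 0.0], [0.0, 0.002, -1.0]]
ft_force: [-0.2, -0.2, -0.7]
opening: 0.2
grasp_force: 0.0
```

View pics/w3.png

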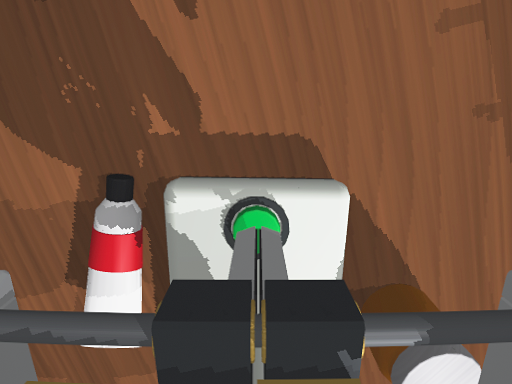

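The fingertips are centred above the green cap, with the tips at about (258,232), and clear of everything else. Now I'll press it.

```bash
python3 -m inch '[[[0,0,-8],0],[[0,0,-14],0],[[0,0,-17],0],[[0,0,-19],0],[[0,0,-21],0],[[0,0,-22],0],[[0,0,-23],0],[[0,0,-23],0]]'
```

```text
time_s: 6.65
ee_pos: [518.1, -25.3, 38.0]
tool_rot: [[0.258, 0.966, 0.001], [0.966, -0.258, -0.001], [-0.001, 0.001, -1.0]]
ft_force: [-3.4, -0.4, 17.2]
opening: 0.3
grasp_force: 8.6
```

Fully down: 17 N at z = 38. I'll hold it for about 2.7 s.

```bash
for k in 1 2 3 4; do python3 -m inch '[[[0,0,0],0],[[0,0,0],0],[[0,0,0],0],[[0,0,0],0],[[0,0,0],0],[[0,0,0],0],[[0,0,0],0],[[0,0,0],0]]' | egrep 'time|ee_pos|ft'; done
python3 -m inch '[[[0,0,10],0],[[0,0,40],0],[[0,0,75],0],[[0,0,110],0],[[0,0,145],0],[[0,0,180],0],[[0,0,180],0],[[0,0,180],0]]'
python3 - <<'E'
from h import *
c=cap('scene','s3')
for b in('s2',):
    d=np.abs(load(b)['pixels'].astype(int)-c['pixels']).max(2)[185:240,210:275];print((d>60).sum())
cv2.imwrite('pics/s3z.png',cv2.resize(c['pixels'][135:240,195:300,::-1],None,fx=5,fy=5,interpolation=cv2.INTER_CUBIC))
E
```

```text
time_s: 7.32
ee_pos: [518.1, -25.3, 38.0]
ft_force: [-3.5, 0.1, 18.5]
time_s: 7.98
ee_pos: [518.1, -25.4, 38.0]
ft_force: [-3.4, 0.6, 16.7]
time_s: 8.65
ee_pos: [518.1, -25.3, 38.0]
ft_force: [-2.7, 0.9, 17.0]
time_s: 9.32
ee_pos: [518.1, -25.3, 38.0]
ft_force: [-3.5, 0.1, 17.6]
time_s: 9.98
ee_pos: [519.2, -25.2, 218.3]
tool_rot: [[0.258, 0.966, 0.004], [0.966, -0.258, -0.0], [0.001, 0.004, -1.0]]
ft_force: [-0.1, -0.9, -1.3]
opening: 0.3
grasp_force: 0.0
0
```

View pics/s3z.png

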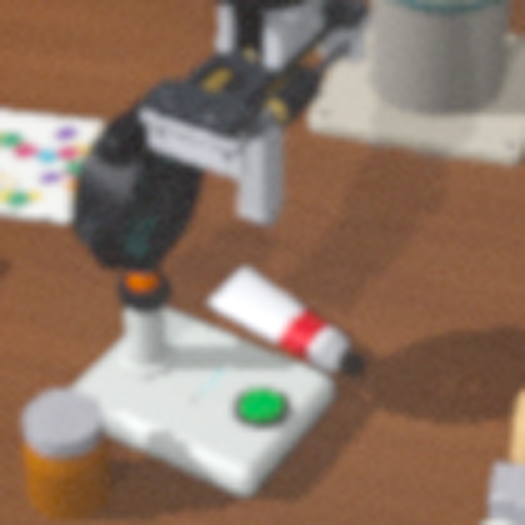

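The button is back up, the tape is still at the collar (crop (140,283)), the fan has not moved, and the arm is clear.

```bash
python3 -c "
from cell import bot
print(bot.close_job())"
```

```text
the job is handed in; nothing more can be done
None
```

I pressed the fan head down until the tape was level with the collar, held the power button fully down for about 2.7 s and let go, then handed the job in; no verdict came back. In the last picture the fan had not moved, and the arm never came near the painting.

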